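# Set the variable transformer to its marked setting and switch it on

## Robot

A 7-joint arm with a two-finger parallel gripper is mounted at the origin on a cart in front of the work surface, level with it; the furniture and walls round the work are solid. World frame = base frame: x ahead of the robot, y to its left, z up, the work surface at z = 0. Lengths are in m, angles in rad, forces in N, time in s.
With the tool pointing down it reaches from about 0.425 to 0.925 m from the base axis. Payload 6.8 kg.
Tool frame: the origin (TCP) lies midway between the tips of the shut fingers; the grasp point (between the pads) lies 19 mm behind it; z points along the fingers, y is the direction in which the jaws open and shut (so a half turn about z gives the same grasp; the last joint's range is limited). The gripper opens to 85 mm and grips with 20 to 120 N. Pads are 22 mm wide; open, the fingers measure 114 mm over their backs; the gripper's body (76 mm by 85 mm) begins 54 mm behind the grasp point. The pads swing forward as they close: fully open they stand 13 mm farther back than shut.
Start: joints at [-1.446, 0.477, 0.022, 1.555, -0.011, 1.109, -0.083], TCP at [0.156, 0.657, 0.231] pointing down, gripper open.
Joint ranges: [-2.96, 2.96], [-0.34, 2.1], [-1.41, 1.46], [0.24, 2.44], [-1.37, 4.51], [0.17, 1.92], [-2.96, 2.96]. Speed limits (rad/s): [2.39, 2.39, 3.14, 3.14, 3.14, 3.14, 3.14].

## Interface

Orientations are given as a rotation vector (axis times angle).
In Python, from bench import r gives the robot as it stands. The module is installed in compiled form; this text tells all that it offers.
- The arm moves only by the tool apply_moves, never from a script. Its argument "plan" is a list that holds one entry, the list of rows, each a list of 7 numbers: the turn, a rotation vector about the tool's x, y, z scaled (see below), then the shift along the tool's x, y, z scaled (see below), then the closure, from -1 (fully open) to 1 (shut). In form: [[[wx, wy, wz, tx, ty, tz, grip], ...]]. A call has 1 to 12 rows; each row is the pose to reach, as a shift and turn from the pose commanded when the call began, along the tool's axes at that moment, turning the shorter way round; what a row does not reach only later rows make up. The controller multiplies each number of a shift by 0.4 m and each number of a turn by 180 degrees. A row lasts 1/12 s, in which the tool goes at most 41.7 mm and 7.16 degrees, less where a joint would pass 70% of its speed; a pose out of reach is approached as far as the arm can. A call with a number of a shift or a turn outside -1 to 1 is refused whole. A call with a gripper value outside its range is refused whole. The fingers move at their own pace and stop on an object; "force" is the grip in N (left out, the last holds). Time passes only in rows, so rows that repeat a pose let the fingers close. It gives the time, the measured TCP pose, the force and the opening at its end, in the units of the state.
- r.get_obs(): the state, without advancing time (a new reading comes with each control period).
- r.grab_frame(name): name is "side" or "top"; returns a dict with "pixels" (384x512x3 uint8, blue, green, red), "fx", "fy", "cx", "cy" (pixels), "k1" (the pictures are not rectified: a ray, as slopes to the right and down, at radius r is drawn at 1 + k1 r^2 times it, then the intrinsics apply), "pose" (4x4, takes a point from camera to world coordinates). Camera axes: x right, y up, looking along -z (the intrinsics and any distortion apply to the point x, -y, -z); pixel columns grow to the right and rows downward; lengths in m; the calibration is good to about 2 mm. A picture is of the moment at which its call begins. There is no depth.
- r.hand_in(): hands the job in, once; it reports no verdict.
The state is a dict: "clock": time; "joints": joint angles; "qvel": joint speeds; "tau": joint torques, N m; "tcp_pos": TCP position; "orientation": TCP orientation; "contact_force": force on the tool from outside, world axes, zero at the start; "moment": the same for the moment, N m; "grip_width": finger opening in m.
Only numpy, scipy, OpenCV 4.12 (cv2) and the standard library are available. Lean on these libraries where they do the work, as an engineer would, in place of code of your own. Each camera call takes 0.05 s, during which the arm holds its last target. There are 200 camera calls.

## Task

Set the variable transformer to the setting marked for the next run: with a fingertip, gently push its three-lobed dial round until the white line on the pointer lines up with the pen line on the strip of tape stuck to the scale, and leave it there. Only then press the rocker switch beside the dial on. Nothing needs gripping or lifting; leave the tape roll, pen, beaker and bottle where they stand.

Things in the scene. Friction and masses are not known exactly. Their poses are not given: they have to be found in the camera images.
- transformer: grey variable transformer, case 240 (x) x 200 (y) x 120 mm high, fixed on the worktop. Origin: centre of its underside; x to its back, y to its left, z up. On its top panel: a round aluminium scale plate (radius 92, 3.5 mm thick) with the dial; in front of it the rocker switch (right) and a fuse holder (left, 9 mm high). Press or squeeze dial and switch with less than 30 N.
- dial_centre (a point): on the dial's vertical axis, at the dial's top, 151 mm above the worktop. The black dial: skirt disc, radius 56 mm, its top 22 mm below this point; on it a hub of radius 23 mm and three straight lobes 120 degrees apart, 16 mm wide, round ends 54 mm from the axis, tops 1.5 mm below this point. Gaps between lobes are open above, 60 mm wide at 44 mm from the axis.
- pointer_tip (a point): tip of the pointer: a nib with a white line that sticks out from the skirt below one of the lobes (that lobe has a white line on top too, the other two are plain), just above the scale plate, 65 mm from the dial's axis. That lobe points from the axis towards this point.
- pen_line (a point): inner end of the black pen line along the middle of the strip of tape (15 mm wide, 25 mm long, lying radially, paper-thin, immovable) on the scale plate; 65 mm from the dial's axis at the pointer's height: lined up means that pointer_tip meets this point.
- dial (a joint): dial angle, rad: 0 with the pointer at the first long scale line (front left, 150 degrees counter-clockwise from the case's +x), growing clockwise seen from above to 5.236 at the last. Long lines every 30 degrees, short ones every 6. Plain friction of 0.1 N m (2 to 3 N at a lobe), no spring; stays where left. Starts at 0 to 0.9; the pen line lies 0.6 to 3.4 rad further clockwise.
- rocker_on_end (a point): on top of the raised right-hand (-y) 'on' half of the rocker (short white bar on it), 15 mm from its hinge, which runs along the case's x at x -93, y -48 mm. Black, 41 mm (y) x 25 mm (x), bezel 3 mm high. Off: the half's outer edge is 12 mm above the panel; pressing takes it down 7 mm, until the half lies level 6 mm above the panel.
- rocker (a joint): angle of the rocker in rad: 0 off, 0.34 fully on. It moves against a steady 3 N or so at its end, without a spring, and stays where it is left.
- tape_roll: bystander: loose roll of masking tape lying flat, 105 mm across, 24 mm high; origin at the centre of its underside
- marker: bystander: loose marker pen lying flat, 138 mm long (along its y), 12 mm thick; origin under its middle
- beaker: bystander: loose small glass beaker, 74 mm across, 90 mm high; origin at the centre of its underside
- small_bottle: bystander: loose small screw-cap lab bottle, 56 mm across, 102 mm high; origin at the centre of its underside

How it is judged:
On the way, in this order (a step that is already met when the one before it is completed fails the run):
1. the pointer is lined up with the pen line and the dial is at rest (horizontal distance between pointer_tip and pen_line below 0.004 m and velocity of joint dial between -0.05 and 0.05 rad/s), for 0.3 s.
2. the rocker switch is pressed on (value of joint rocker above 0.28 rad), for 0.2 s.
At the end, for the whole second after the job is handed in: the pointer's tip is within 4 mm of the pen line (about 3.5 degrees, just over half a small scale division) and the rocker switch is fully on (over 0.28 rad) (horizontal distance between pointer_tip and pen_line below 0.004 m and value of joint rocker above 0.28 rad); the robot touches nothing.
It fails at once if the switch goes on while the pointer is off the pen line (value of joint rocker above 0.17 rad and not (horizontal distance between pointer_tip and pen_line below 0.004 m)).
It fails at once if the dial or switch is squeezed or forced with more than 30 N (contact force between the fingers and transformer above 30 N).
It fails at once if the tape roll, pen, beaker or bottle is lifted or shifted more than 30 mm (distance of any of tape_roll, marker, beaker, small_bottle from where it was at the start of the episode above 0.03 m).
It also fails if it takes over 58 s, if anything falls off the work surface, if the arm or the gripper's body presses on something with over 40 N, if the wrist force passes 120 N, or if a joint passes its speed limit or range.

## Working session

There is one attempt and no reset: what is moved stays moved. The work goes in short steps, Python scripts to look and compute and a tool call to move; the robot and the scene stay as the last step left them, time stands still between calls to the robot, and variables do not carry over. Pictures are saved under pics/ and viewed, on a budget of 10 in all, crops included, one or two more only if the job needs it, and the job is handed in when it is done.

Besides the shell and the picture viewer there is one more tool, called after ">>>" as name(argument=value, ...), one argument or row to a line, values as JSON. apply_moves: Moves the arm, as the interface text tells. Its arguments: {"type":"object","properties":{"plan":{"type":"array","items":{"type":"array","items":{"type":"array","items":{"type":"number","minimum":-1,"maximum":1}}}},"force":{"type":"number"}},"required":["plan"]}

```bash
mkdir -p pics; cat > h.py <<'E'
import numpy as np, cv2
from bench import r
from scipy.spatial.transform import Rotation as R
def snap(n):
    f=r.grab_frame(n); np.savez('last_'+n+'.npz',**{k:np.array(v) for k,v in f.items()}); return f
def load(n): return dict(np.load('last_'+n+'.npz'))
def proj(f,P):
    T=np.linalg.inv(f['pose']); p=np.atleast_2d(P)@T[:3,:3].T+T[:3,3]
    s=np.c_[p[:,0],-p[:,1]]/(-p[:,2:3]); s=s*(1+f['k1']*(s**2).sum(1,keepdims=True))
    return s*[f['fx'],f['fy']]+[f['cx'],f['cy']]
def ray(f,uv):
    d=(np.array(uv,float)-[f['cx'],f['cy']])/[f['fx'],f['fy']]; s=d.copy()
    for _ in range(30): s=d/(1+f['k1']*(s**2).sum())
    v=f['pose'][:3,:3]@[s[0],-s[1],-1]; return f['pose'][:3,3],v
def onz(f,uv,z):
    o,v=ray(f,uv); return o+v*(z-o[2])/v[2]
def st():
    o=r.get_obs()
    for k in('clock','tcp_pos','orientation','contact_force','grip_width','joints'): print(k,np.round(o[k],4))
E
python3 - <<'E'
from h import *
st()
for n in('side','top'):
    f=snap(n); print(n,f['fx'],f['fy'],f['cx'],f['cy'],f['k1']); print(np.round(f['pose'],3))
    cv2.imwrite(f'pics/{n}0.png',cv2.resize(f['pixels'],(800,600),interpolation=cv2.INTER_CUBIC))
E
```

```text
clock 0.0
tcp_pos [0.1556 0.6562 0.2303]
orientation [-3.6480e-01 -3.1203e+00  2.9000e-03]
contact_force [ 0.6706  0.9391 -0.5796]
grip_width 0.085
joints [-1.4461  0.4778  0.0223  1.5564 -0.0115  1.1093 -0.0831]
side 468.1839635154303 468.1839635154303 255.87891674428732 185.98703193146545 -0.05732465342764073
[[ 0.998 -0.036  0.049  0.596]
 [ 0.061  0.593 -0.803 -0.842]
 [-0.     0.805  0.594  0.782]
 [ 0.     0.     0.     1.   ]]
top 456.0292951489871 456.0292951489871 256.9636907058345 186.71907731908533 0.00958371350552657
[[-0.005  0.997 -0.077  0.434]
 [-1.    -0.005 -0.002  0.048]
 [-0.002  0.077  0.997  1.177]
 [ 0.     0.     0.     1.   ]]
```

View pics/top0.png

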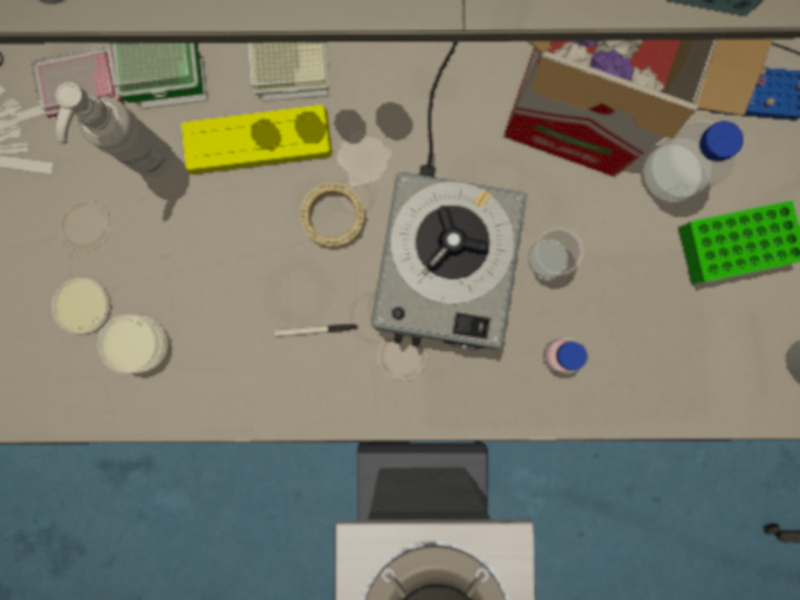

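View pics/side0.png

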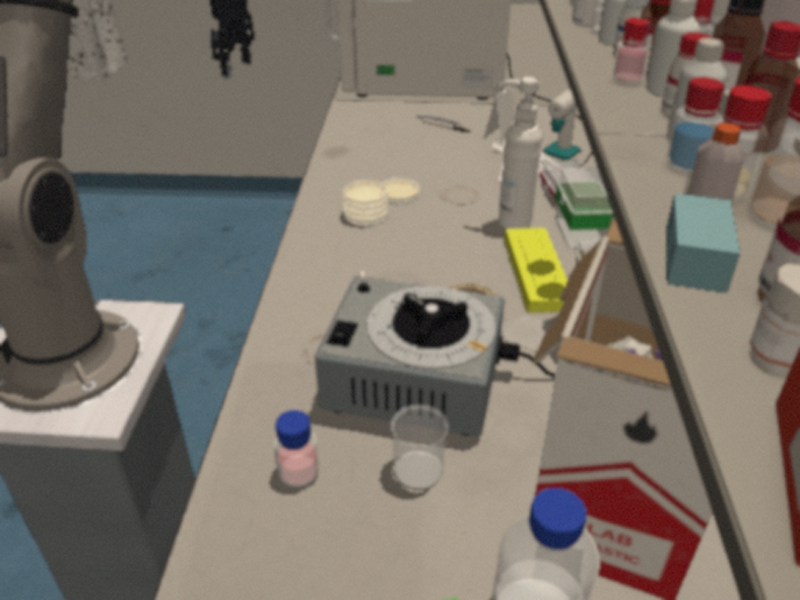

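The top view shows the transformer with dial hub at about (453,240) of 800x600, the tape at (482,198), the pointer toward the lower left at about (425,272), the rocker at (471,325), and bystanders all round it. The side view agrees. Next I'll enlarge the dial.

```bash
python3 - <<'E'
from h import *
f=load('top'); s=load('side')
print('tcp',proj(f,r.get_obs()['tcp_pos'])*1.5625,proj(s,r.get_obs()['tcp_pos'])*1.5625,'base',proj(f,[0,0,0])*1.5625)
a=f['pixels'][105:230,235:340]; b=s['pixels'][170:250,200:325]
A=cv2.resize(a,None,fx=4.8,fy=4.8,interpolation=cv2.INTER_CUBIC)
cv2.imwrite('pics/topc.png',A)
cv2.imwrite('pics/sidec.png',cv2.resize(b,None,fx=6.4,fy=6.4,interpolation=cv2.INTER_CUBIC))
E
```

```text
tcp [[-67.30322286 566.31618867]] [[236.93052767  75.41171464]] base [[434.75982512 619.77250175]]
```

View pics/topc.png

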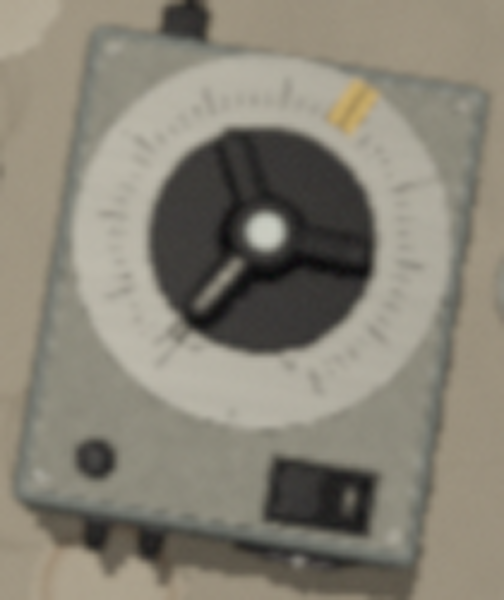

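View pics/sidec.png

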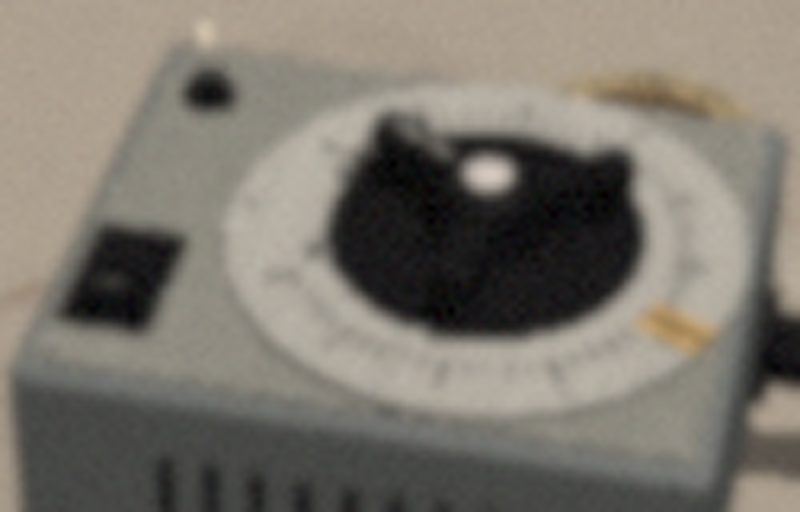

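The crops show: hub cap at (265,231) in topc, plate edges x 72–452 and y 55–428, case corners (95,25) (490,90) (18,500) (412,560). The tape runs (344,126)→(367,84), the pointer nib is near (178,330), and the rocker spans (268,458)–(375,535) with the white bar at (349,500).

```bash
cat >> h.py <<'E'
def tc(u,v,z,f=None): return onz(f or load('top'),[235+(u+.5)/4.8-.5,105+(v+.5)/4.8-.5],z)
def sc(u,v,z,f=None): return onz(f or load('side'),[200+(u+.5)/6.4-.5,170+(v+.5)/6.4-.5],z)
E
python3 - <<'E'
from h import *
np.set_printoptions(precision=4,suppress=True)
C=np.array([tc(*p,.12) for p in((95,25),(490,90),(412,560),(18,500))])[:,:2]
print('corners\n',C,'len',np.linalg.norm(C-np.roll(C,-1,0),axis=1),'mid',C.mean(0))
x=(C[0]+C[1]-C[2]-C[3]); print('yaw deg',np.degrees(np.arctan2(x[1],x[0])))
print('hub top',tc(265,231,.151),'side',sc(488,174,.151))
print('plate c',tc(262,241.5,.1235),'R',[np.linalg.norm(tc(72,241,.1235)-tc(452,241,.1235))/2,np.linalg.norm(tc(262,55,.1235)-tc(262,428,.1235))/2])
c=tc(262,241.5,.1235)[:2]
for n,p,z in(('tape in',(344,126),.1235),('tape out',(367,84),.1235),('pen',(353,108),.1235),('nib',(178,330),.126),('lobe out',(196,310),.1495),('lobe in',(238,264),.1495),('rocker bar',(349,500),.13),('rk a',(274,458),.123),('rk b',(377,473),.123),('rk c',(368,535),.123),('rk d',(264,521),.123)):
    q=tc(*p,z)[:2]; d=q-c; print(n,q,np.linalg.norm(d),np.degrees(np.arctan2(d[1],d[0])))
for n,p,z in(('tape in',(645,315),.1235),('tape out',(710,345),.1235),('rocker bar',(112,280),.13)): 
    q=sc(*p,z)[:2]; d=q-c; print('side',n,q,np.linalg.norm(d),np.degrees(np.arctan2(d[1],d[0])))
E
```

```text
corners
 [[ 0.698   0.0555]
 [ 0.6646 -0.1376]
 [ 0.4355 -0.0959]
 [ 0.4652  0.0937]] len [0.196  0.2329 0.192  0.2359] mid [ 0.5658 -0.0211]
yaw deg -9.807671738176373
hub top [ 0.5909 -0.0246  0.151 ] side [ 0.5904 -0.0262  0.151 ]
plate c [ 0.5899 -0.0251  0.1235] R [np.float64(0.09219295163780064), np.float64(0.09128134567255165)]
tape in [ 0.6465 -0.0656] 0.06955662768593768 -35.626149787071604
tape out [ 0.6672 -0.0771] 0.0930980186819425 -33.95568555938357
pen [ 0.6553 -0.0701] 0.07939375668837836 -34.54141815318958
nib [0.5467 0.0161] 0.05969771875812362 136.41788291278615
lobe out [0.5536 0.0082] 0.04926832451380263 137.47140900427868
lobe in [ 0.5754 -0.0118] 0.019666744544462843 137.58050259153111
rocker bar [ 0.4642 -0.0649] 0.13192000648510216 -162.42116216431697
rk a [ 0.4848 -0.0298] 0.1052715899719586 -177.4174386327569
rk b [ 0.4773 -0.0793] 0.12501465039538723 -154.28249795939527
rk c [ 0.4475 -0.0746] 0.150761269142188 -160.83349037988145
rk d [ 0.4545 -0.0247] 0.13545448892916964 179.8358927717974
side tape in [ 0.6452 -0.0653] 0.06834767572880017 -36.03670656679319
side tape out [ 0.6667 -0.0795] 0.09405940126082944 -35.32287008981213
side rocker bar [ 0.4643 -0.0656] 0.13205698687764825 -162.12690581164537
```

>>> apply_moves(
  plan=[
    [[0,0,0.48,-0.92,-0.7,0,1],[0,0,0.48,-0.92,-0.7,0,1],[0,0,0.48,-0.92,-0.7,0,1],[0,0,0.48,-0.92,-0.7,0,1],[0,0,0.48,-0.92,-0.7,0,1],[0,0,0.48,-0.92,-0.7,0,1],[0,0,0.48,-0.92,-0.7,0,1],[0,0,0.48,-0.92,-0.7,0,1],[0,0,0.48,-0.92,-0.7,0,1],[0,0,0.48,-0.92,-0.7,0,1],[0,0,0.48,-0.92,-0.7,0,1],[0,0,0.48,-0.92,-0.7,0,1]],
  ],
  force=30,
)

```text
clock: 1.1
tcp_pos: [0.4542, 0.2913, 0.2317]
orientation: [2.409, 2.011, 0.0]
contact_force: [-0.1, -0.4, 0.0]
grip_width: -0.0001
```

```bash
cat >> h.py <<'E'
D=np.array([.590,-.0252])
def at(deg,rad=.044): a=np.radians(deg); return D+rad*np.array([np.cos(a),np.sin(a)])
def shift(w):  # world target -> scaled tool-axis shift from the present measured pose
    o=r.get_obs(); return np.round(R.from_rotvec(o['orientation']).inv().apply(np.array(w)-o['tcp_pos'])/.4,4)
E
python3 - <<'E'
from h import *
st(); print(R.from_rotvec(r.get_obs()['orientation']).as_matrix().round(3)); p=at(-43); print(p,shift([*p,.2]))
E
```

```text
clock 1.1
tcp_pos [0.4542 0.2913 0.2317]
orientation [2.4087e+00 2.0113e+00 3.0000e-04]
contact_force [-0.104  -0.4359  0.0108]
grip_width -0.0001
joints [-1.0809  0.2676  0.4743  1.9056 -0.1397  1.0008 -0.7248]
[[ 0.178  0.984  0.002]
 [ 0.984 -0.178 -0.003]
 [-0.002  0.003 -1.   ]]
[ 0.62217956 -0.05520793] [-0.7772  0.5676  0.0825]
```

>>> apply_moves(
  plan=[
    [[0,0,0,-0.777,0.568,0.08,1],[0,0,0,-0.777,0.568,0.08,1],[0,0,0,-0.777,0.568,0.08,1],[0,0,0,-0.777,0.568,0.08,1],[0,0,0,-0.777,0.568,0.08,1],[0,0,0,-0.777,0.568,0.08,1],[0,0,0,-0.777,0.568,0.08,1],[0,0,0,-0.777,0.568,0.08,1],[0,0,0,-0.777,0.568,0.08,1],[0,0,0,-0.777,0.568,0.08,1],[0,0,0,-0.777,0.568,0.08,1],[0,0,0,-0.777,0.568,0.08,1]],
  ],
)

```text
clock: 2.1
tcp_pos: [0.6229, -0.0445, 0.1987]
orientation: [-2.395, -2.032, 0.002]
contact_force: [0.2, 0.8, -0.7]
grip_width: 0.0002
```

```bash
python3 - <<'E'
from h import *
st(); p=at(-43); print(p,shift([*p,.137]))
f=snap('side'); b=f['pixels'][110:270,180:380]
cv2.imwrite('pics/side1.png',cv2.resize(b,None,fx=3.7,fy=3.7,interpolation=cv2.INTER_CUBIC))
E
```

```text
clock 2.1
tcp_pos [ 0.6229 -0.0445  0.1987]
orientation [-2.3951e+00 -2.0317e+00  1.6000e-03]
contact_force [ 0.1524  0.847  -0.7017]
grip_width 0.0002
joints [-0.4363  0.4714  0.5575  1.7433 -0.2874  1.0105  0.063 ]
[ 0.62217956 -0.05520793] [-0.0268  0.0029  0.1542]
```

View pics/side1.png

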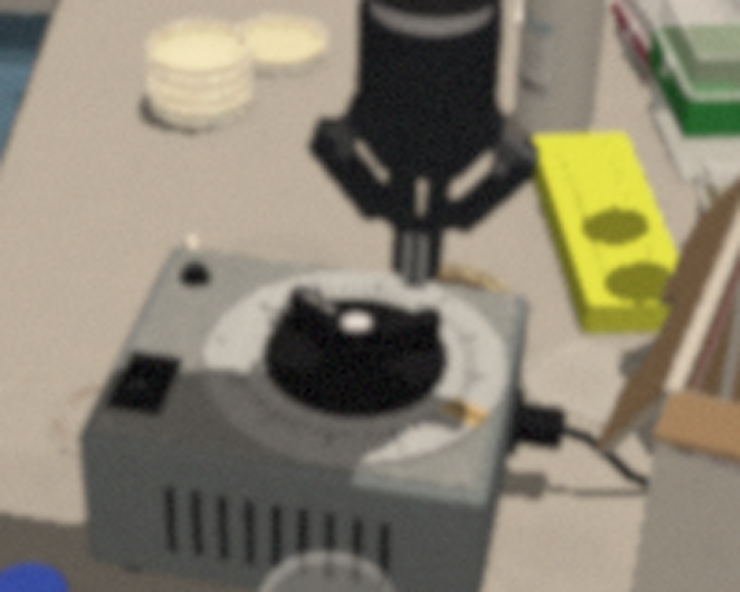

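The side crop shows the shut fingers hovering beyond the dial at about (415,280), with the gap clear below. I'll let it settle before descending.

>>> apply_moves(
  plan=[
    [[0,0,0,0,0,0,1],[0,0,0,0,0,0,1],[0,0,0,0,0,0,1]],
  ],
)

```text
clock: 2.4
tcp_pos: [0.6231, -0.0422, 0.1994]
orientation: [-2.391, -2.037, -0.001]
contact_force: [-0.1, -0.2, 0.3]
grip_width: -0.0
```

```bash
python3 - <<'E'
from h import *
st(); p=at(-43); print(p,shift([*p,.137]))
E
```

```text
clock 2.4
tcp_pos [ 0.6231 -0.0422  0.1994]
orientation [-2.3911e+00 -2.0368e+00 -7.0000e-04]
contact_force [-0.1143 -0.1679  0.3347]
grip_width -0.0
joints [-0.4393  0.4698  0.5569  1.7435 -0.2873  1.0103  0.0636]
[ 0.62217956 -0.05520793] [-0.0325  0.003   0.1559]
```

>>> apply_moves(
  plan=[
    [[0,0,0,-0.0325,0.003,0.03,1],[0,0,0,-0.0325,0.003,0.07,1],[0,0,0,-0.0325,0.003,0.1,1],[0,0,0,-0.0325,0.003,0.12,1],[0,0,0,-0.0325,0.003,0.135,1],[0,0,0,-0.0325,0.003,0.145,1],[0,0,0,-0.0325,0.003,0.152,1],[0,0,0,-0.0325,0.003,0.156,1],[0,0,0,-0.0325,0.003,0.156,1]],
  ],
)

```text
clock: 3.15
tcp_pos: [0.6225, -0.0568, 0.1369]
orientation: [2.394, 2.035, 0.0]
contact_force: [0.4, 0.2, -0.1]
grip_width: -0.0003
```

```bash
python3 - <<'E'
from h import *
st()
for a in range(-48,-180,-6): print(a,shift([*at(a),.137]))
E
```

```text
clock 3.15
tcp_pos [ 0.6225 -0.0568  0.1369]
orientation [2.3937e+00 2.0345e+00 2.0000e-04]
contact_force [ 0.3836  0.2437 -0.1055]
grip_width -0.0003
joints [-0.3879  0.5428  0.5226  1.7921 -0.3366  0.896   0.1236]
-48 [-0.0038 -0.0071 -0.0002]
-54 [-0.0124 -0.0147 -0.0002]
-60 [-0.0202 -0.0233 -0.0002]
-66 [-0.027  -0.0325 -0.0002]
-72 [-0.0328 -0.0425 -0.0002]
-78 [-0.0375 -0.053  -0.0002]
-84 [-0.0411 -0.0639 -0.0002]
-90 [-0.0436 -0.0752 -0.0002]
-96 [-0.0448 -0.0866 -0.0002]
-102 [-0.0449 -0.0981 -0.0002]
-108 [-0.0437 -0.1096 -0.0002]
-114 [-0.0414 -0.1209 -0.0002]
-120 [-0.0379 -0.1318 -0.0002]
-126 [-0.0333 -0.1424 -0.0002]
-132 [-0.0276 -0.1524 -0.0002]
-138 [-0.0208 -0.1617 -0.0002]
-144 [-0.0132 -0.1703 -0.0002]
-150 [-0.0047 -0.178  -0.0002]
-156 [ 0.0046 -0.1849 -0.0002]
-162 [ 0.0146 -0.1907 -0.0002]
-168 [ 0.0251 -0.1954 -0.0002]
-174 [ 0.036  -0.199  -0.0002]
```

>>> apply_moves(
  plan=[
    [[0,0,0,-0.004,-0.007,0,1],[0,0,0,-0.012,-0.015,0,1],[0,0,0,-0.02,-0.023,0,1],[0,0,0,-0.027,-0.033,0,1],[0,0,0,-0.033,-0.042,0,1],[0,0,0,-0.037,-0.053,0,1],[0,0,0,-0.041,-0.064,0,1],[0,0,0,-0.0435,-0.075,0,1],[0,0,0,-0.045,-0.0865,0,1],[0,0,0,-0.045,-0.098,0,1]],
  ],
)

```text
clock: 3.98
tcp_pos: [0.5807, -0.0686, 0.1372]
orientation: [2.393, 2.034, 0.001]
contact_force: [3.7, -0.3, 0.6]
grip_width: -0.0003
```

```bash
python3 - <<'E'
from h import *
st(); p=r.get_obs()['tcp_pos'][:2]-D; print(np.linalg.norm(p),np.degrees(np.arctan2(p[1],p[0])))
for a in range(-108,-220,-6): print(a,shift([*at(a),.137]))
f=snap('side'); b=f['pixels'][110:270,180:380]
cv2.imwrite('pics/side2.png',cv2.resize(b,None,fx=3.7,fy=3.7,interpolation=cv2.INTER_CUBIC))
E
```

```text
clock 3.9833
tcp_pos [ 0.5807 -0.0686  0.1372]
orientation [2.3934e+00 2.0336e+00 9.0000e-04]
contact_force [ 3.7392 -0.2891  0.6144]
grip_width -0.0003
joints [-0.3939  0.4811  0.534   1.8912 -0.3178  0.8526  0.1396]
0.04440999630038398 -102.03404476108939
-108 [ 0.0022 -0.0113  0.0004]
-114 [ 0.0045 -0.0226  0.0004]
-120 [ 0.008  -0.0336  0.0004]
-126 [ 0.0126 -0.0441  0.0004]
-132 [ 0.0183 -0.0541  0.0004]
-138 [ 0.0251 -0.0635  0.0003]
-144 [ 0.0327 -0.0721  0.0003]
-150 [ 0.0412 -0.0798  0.0003]
-156 [ 0.0505 -0.0866  0.0003]
-162 [ 0.0605 -0.0924  0.0003]
-168 [ 0.071  -0.0972  0.0003]
-174 [ 0.0819 -0.1008  0.0003]
-180 [ 0.0931 -0.1032  0.0003]
-186 [ 0.1046 -0.1045  0.0003]
-192 [ 0.1161 -0.1046  0.0003]
-198 [ 0.1276 -0.1034  0.0003]
-204 [ 0.1388 -0.1011  0.0003]
-210 [ 0.1498 -0.0976  0.0003]
-216 [ 0.1603 -0.093   0.0003]
```

View pics/side2.png

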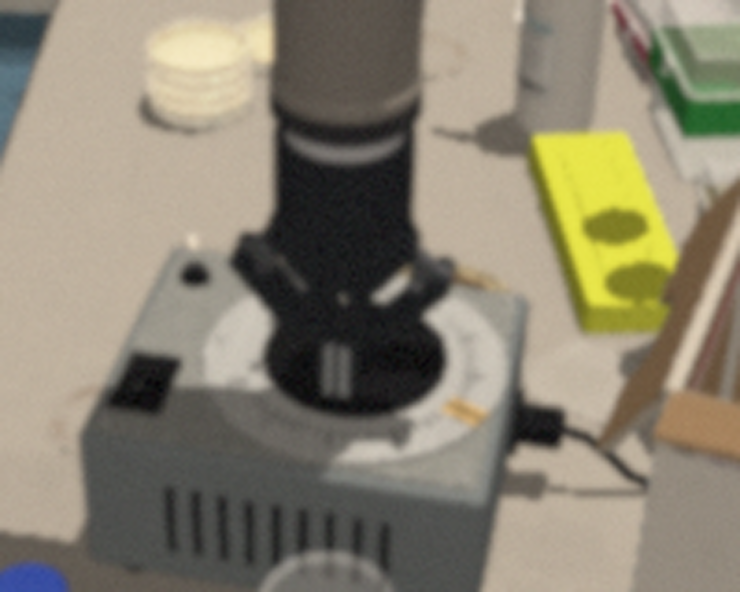

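The side view shows the finger in the gap at (337,370) against the lobe; a steady 3.7 N agrees with the dial turning. Two more arcs, then I'll look again.

>>> apply_moves(
  plan=[
    [[0,0,0,0.002,-0.0113,0,1],[0,0,0,0.0045,-0.0226,0,1],[0,0,0,0.008,-0.0336,0,1],[0,0,0,0.0126,-0.044,0,1],[0,0,0,0.0183,-0.054,0,1],[0,0,0,0.025,-0.0635,0,1],[0,0,0,0.0327,-0.072,0,1],[0,0,0,0.041,-0.08,0,1],[0,0,0,0.0505,-0.0866,0,1],[0,0,0,0.0605,-0.0924,0,1],[0,0,0,0.071,-0.0972,0,1],[0,0,0,0.082,-0.1008,0,1]],
  ],
)

```text
clock: 5.03
tcp_pos: [0.5459, -0.0294, 0.1369]
orientation: [-2.394, -2.034, 0.001]
contact_force: [1.4, -3.9, -0.7]
grip_width: 0.0002
```

```bash
python3 - <<'E'
from h import *
st(); p=r.get_obs()['tcp_pos'][:2]-D; print(np.linalg.norm(p),np.degrees(np.arctan2(p[1],p[0])))
for a in range(-180,-252,-6): print(a,shift([*at(a),.137]))
E
```

```text
clock 5.0333
tcp_pos [ 0.5459 -0.0294  0.1369]
orientation [-2.3942e+00 -2.0340e+00  9.0000e-04]
contact_force [ 1.3698 -3.9312 -0.6834]
grip_width 0.0002
joints [-0.486   0.4229  0.5411  1.9798 -0.294   0.816   0.0576]
0.04430451282458587 -174.50379893932967
-180 [ 0.0105 -0.0015 -0.0003]
-186 [ 0.022  -0.0027 -0.0003]
-192 [ 0.0335 -0.0028 -0.0003]
-198 [ 0.0449 -0.0016 -0.0003]
-204 [ 0.0562  0.0007 -0.0003]
-210 [ 0.0672  0.0042 -0.0004]
-216 [ 0.0777  0.0088 -0.0004]
-222 [ 0.0877  0.0145 -0.0004]
-228 [ 0.0971  0.0212 -0.0004]
-234 [ 0.1057  0.0289 -0.0004]
-240 [ 0.1134  0.0374 -0.0004]
-246 [ 0.1202  0.0467 -0.0004]
```

>>> apply_moves(
  plan=[
    [[0,0,0,0.0105,-0.0015,0,1],[0,0,0,0.022,-0.0027,0,1],[0,0,0,0.0335,-0.0028,0,1],[0,0,0,0.045,-0.0016,0,1],[0,0,0,0.0562,0.0007,0,1],[0,0,0,0.0672,0.0042,0,1],[0,0,0,0.0777,0.0088,0,1],[0,0,0,0.0877,0.0145,0,1],[0,0,0,0.097,0.0212,0,1],[0,0,0,0.097,0.0212,0,1]],
  ],
)

```text
clock: 5.87
tcp_pos: [0.5615, 0.0089, 0.1367]
orientation: [-2.392, -2.036, -0.001]
contact_force: [-1.5, -0.5, -0.7]
grip_width: -0.0
```

```bash
python3 - <<'E'
from h import *
st(); p=r.get_obs()['tcp_pos'][:2]-D; print(np.linalg.norm(p),np.degrees(np.arctan2(p[1],p[0])))
for a in range(-230,-260,-3): print(a,shift([*at(a),.137]))
f=snap('side'); b=f['pixels'][170:250,200:325]
cv2.imwrite('pics/side3.png',cv2.resize(b,None,fx=6.4,fy=6.4,interpolation=cv2.INTER_CUBIC))
f=snap('top'); b=f['pixels'][105:230,235:340]
cv2.imwrite('pics/top3.png',cv2.resize(b,None,fx=4.8,fy=4.8,interpolation=cv2.INTER_CUBIC))
E
```

```text
clock 5.8667
tcp_pos [0.5615 0.0089 0.1367]
orientation [-2.3919e+00 -2.0358e+00 -7.0000e-04]
contact_force [-1.4923 -0.4686 -0.699 ]
grip_width -0.0
joints [-0.5384  0.4448  0.5308  1.9453 -0.3009  0.8291 -0.005 ]
0.04445801090458278 129.87351573310863
-230 [-0.0009  0.0007 -0.0007]
-233 [ 0.0033  0.0046 -0.0007]
-236 [ 0.0074  0.0087 -0.0007]
-239 [ 0.0112  0.013  -0.0007]
-242 [ 0.0148  0.0175 -0.0007]
-245 [ 0.0182  0.0221 -0.0007]
-248 [ 0.0213  0.027  -0.0007]
-251 [ 0.0241  0.032  -0.0006]
-254 [ 0.0267  0.0371 -0.0006]
-257 [ 0.029   0.0424 -0.0006]
```

View pics/side3.png

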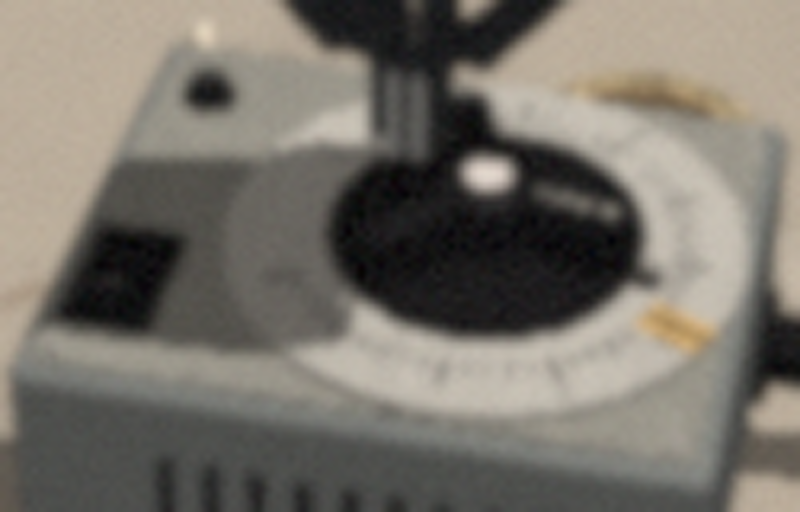

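The side crop shows the nib tip at (658,278), the pointer lobe line from (535,187) to (615,212), and the tape inner end at about (645,316), so there is a bit further to go clockwise.

```bash
python3 - <<'E'
from h import *
np.set_printoptions(precision=4,suppress=True)
c=D; print('hub',sc(488,174,.151))
for n,p,z in(('nib',(658,278),.126),('lobe in',(535,187),.1495),('lobe out',(615,212),.1495),('tape in',(645,316),.1235),('tape out',(707,339),.1235)):
    q=sc(*p,z)[:2]; d=q-c; print(n,q,np.linalg.norm(d),np.degrees(np.arctan2(d[1],d[0])))
f=load('side')
for a in (-31,-33,-35,-37):
    e=[[*at(a,rr),.1235] for rr in(.065,.09)]; print(a,((proj(f,e)-[200,170]+.5)*6.4-.5).round(1).tolist())
E
```

```text
hub [ 0.5904 -0.0262  0.151 ]
nib [ 0.6498 -0.0484] 0.06411864242549757 -21.255161857347307
lobe in [ 0.6066 -0.0305] 0.017459531595229807 -17.799949609785052
lobe out [ 0.6339 -0.0427] 0.04726826843479713 -21.703947884555888
tape in [ 0.6452 -0.0658] 0.06852990665421962 -36.3428656690675
tape out [ 0.6658 -0.0765] 0.091484448203175 -34.075753171118464
-31 [[646.2, 302.4], [710.6, 329.6]]
-33 [[642.7, 306.0], [705.9, 334.6]]
-35 [[639.1, 309.4], [700.9, 339.5]]
-37 [[635.2, 312.8], [695.6, 344.2]]
```

View pics/top3.png

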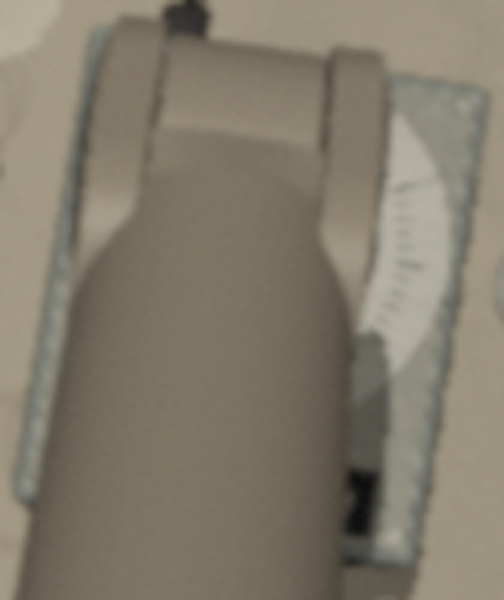

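The top view is blocked by the arm. By my figures the pointer is at -21° and the pen line at -35°, so the finger contact should end near -247°. I'll push to just short of that.

>>> apply_moves(
  plan=[
    [[0,0,0,0.0033,0.0046,0,1],[0,0,0,0.0074,0.0087,0,1],[0,0,0,0.0112,0.013,0,1],[0,0,0,0.0148,0.0175,0,1],[0,0,0,0.0177,0.0213,0,1],[0,0,0,0.0177,0.0213,0,1]],
  ],
)

```text
clock: 6.47
tcp_pos: [0.5709, 0.0133, 0.1369]
orientation: [2.394, 2.035, 0.0]
contact_force: [-0.9, -1.1, -0.1]
grip_width: -0.0003
```

```bash
python3 - <<'E'
from h import *
st(); p=r.get_obs()['tcp_pos'][:2]-D; print(np.linalg.norm(p),np.degrees(np.arctan2(p[1],p[0])))
for a in range(-244,-254,-2): print(a,shift([*at(a),.137]))
f=snap('side'); b=f['pixels'][195:235,275:325]
cv2.imwrite('pics/side4.png',cv2.resize(b,None,fx=15,fy=15,interpolation=cv2.INTER_CUBIC))
for a in (-31,-33,-35,-37):
    e=[[*at(a,rr),z] for rr,z in((.065,.126),(.065,.1235),(.09,.1235))]; print(a,((proj(f,e)-[275,195]+.5)*15-.5).round(0).tolist())
E
```

```text
clock 6.4667
tcp_pos [0.5709 0.0133 0.1369]
orientation [2.3936e+00 2.0345e+00 5.0000e-04]
contact_force [-0.8851 -1.1101 -0.0584]
grip_width -0.0003
joints [-0.5389  0.4591  0.5287  1.9232 -0.3054  0.8383 -0.0107]
0.042941166872956134 116.3985735348104
-244 [ 0.0026 -0.0009 -0.0003]
-246 [ 0.0048  0.0023 -0.0003]
-248 [ 0.0068  0.0055 -0.0003]
-250 [ 0.0087  0.0088 -0.0003]
-252 [ 0.0106  0.0122 -0.0003]
-31 [[391.0, 321.0], [390.0, 335.0], [541.0, 398.0]]
-33 [[383.0, 330.0], [382.0, 343.0], [530.0, 410.0]]
-35 [[374.0, 338.0], [374.0, 351.0], [518.0, 421.0]]
-37 [[365.0, 345.0], [364.0, 359.0], [506.0, 432.0]]
```

View pics/side4.png

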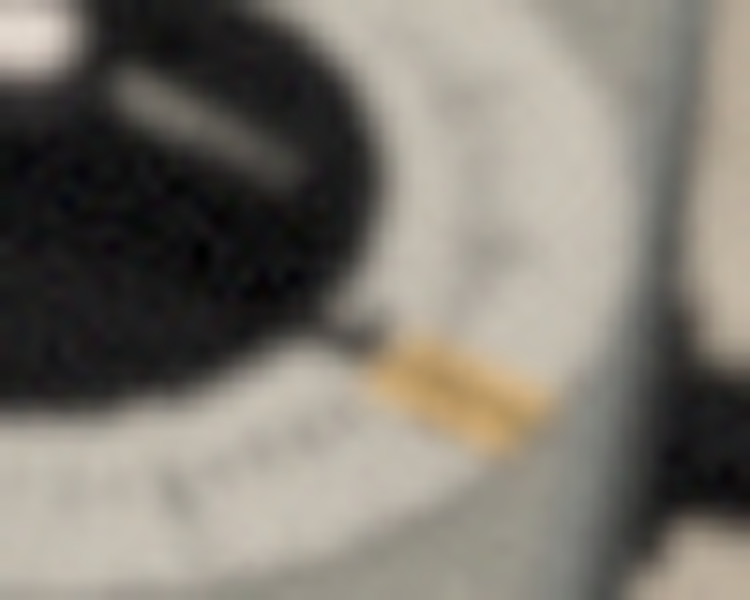

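The side crop shows the nib ending at about (374,337), right at the middle of the tape's inner end at (395,358); the predicted tip at -35° is (374,338). It looks lined up, so I'll back off, rise and move aside for a top check.

>>> apply_moves(
  plan=[
    [[0,0,0,-0.003,-0.008,0,1],[0,0,0,-0.006,-0.016,0,1],[0,0,0,-0.006,-0.016,-0.05,1],[0,0,0,-0.006,-0.016,-0.12,1],[0,0,0,-0.006,-0.016,-0.2,1],[0,0,0,-0.1,-0.1,-0.25,1],[0,0,0,-0.2,-0.15,-0.25,1],[0,0,0,-0.3,-0.2,-0.25,1],[0,0,0,-0.4,-0.2,-0.25,1],[0,0,0,-0.5,-0.2,-0.25,1],[0,0,0,-0.6,-0.2,-0.25,1],[0,0,0,-0.7,-0.2,-0.25,1]],
  ],
)

```text
clock: 7.52
tcp_pos: [0.4473, -0.2425, 0.2375]
orientation: [2.392, 2.035, 0.004]
contact_force: [1.2, 0.0, 0.3]
grip_width: 0.0002
```

```bash
python3 - <<'E'
from h import *
st()
f=snap('top'); b=f['pixels'][125:185,255:330]
cv2.imwrite('pics/top5.png',cv2.resize(b,None,fx=10,fy=10,interpolation=cv2.INTER_CUBIC))
c=np.array([.590,-.0252])
for a in (-31,-33,-35,-37,-39):
    e=[[*at(a,rr),z] for rr,z in((.02,.1495),(.05,.1495),(.065,.126),(.065,.1235),(.09,.1235))]; print(a,((proj(f,e)-[255,125]+.5)*10-.5).round(0).tolist())
print('hub',((proj(f,[*D,.151])-[255,125]+.5)*10-.5))
print('rocker',shift([.4634,-.0674,.18]))
E
```

```text
clock 7.5167
tcp_pos [ 0.4473 -0.2425  0.2375]
orientation [2.3924 2.0346 0.0038]
contact_force [1.2028 0.0064 0.299 ]
grip_width 0.0002
joints [-0.256   0.2299  0.7447  1.9781 -0.1869  0.9992  0.4158]
-31 [[399.0, 212.0], [466.0, 100.0], [489.0, 64.0], [488.0, 66.0], [542.0, -24.0]]
-33 [[402.0, 213.0], [472.0, 104.0], [497.0, 69.0], [496.0, 71.0], [553.0, -17.0]]
-35 [[404.0, 215.0], [479.0, 108.0], [505.0, 75.0], [504.0, 77.0], [564.0, -10.0]]
-37 [[407.0, 217.0], [485.0, 112.0], [513.0, 80.0], [512.0, 82.0], [575.0, -2.0]]
-39 [[409.0, 219.0], [491.0, 117.0], [521.0, 86.0], [520.0, 88.0], [586.0, 6.0]]
hub [[355.13880461 285.5852438 ]]
rocker [ 0.463  -0.033   0.1437]
```

View pics/top5.png

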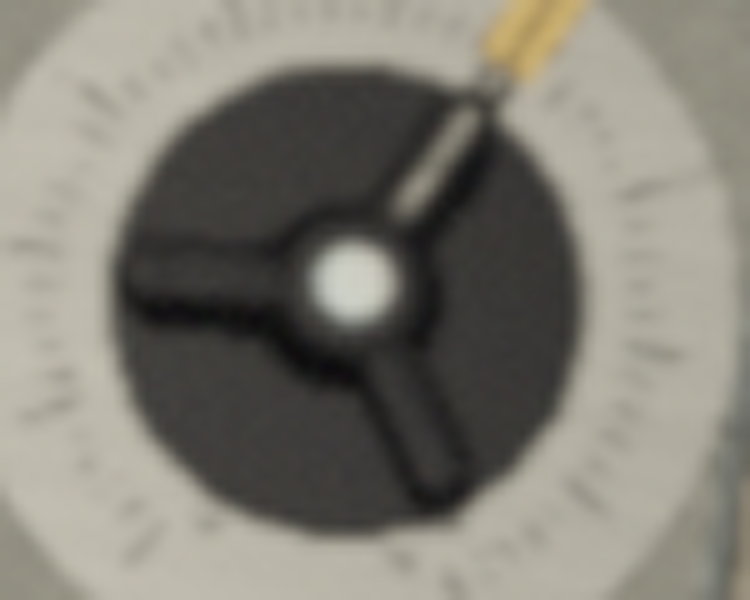

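The top crop shows the lobe's white line from (402,213) to (472,112), pointing through the nib at (493,82) into the middle of the tape (inner end about (506,66), pen line (515,50)→(545,5)). I'll do a quick numerical check by centroids.

```bash
python3 - <<'E'
from h import *
f=load('top'); I=f['pixels'].astype(float)
hsv=cv2.cvtColor(cv2.resize(f['pixels'],None,fx=4,fy=4,interpolation=cv2.INTER_CUBIC),cv2.COLOR_BGR2HSV)
g=cv2.cvtColor(f['pixels'],cv2.COLOR_BGR2GRAY); g=cv2.resize(g,None,fx=4,fy=4,interpolation=cv2.INTER_CUBIC)
def pts(m,u0,u1,v0,v1):
    z=np.zeros(g.shape,bool); z[v0*4:v1*4,u0*4:u1*4]=True; v,u=np.nonzero(m&z); return np.c_[(u+.5)/4-.5,(v+.5)/4-.5]
hub=pts(g>150,284,297,146,160); line=pts(g>95,294,302,137,147); tape=pts((hsv[...,1]>75)&(hsv[...,2]>110),298,320,110,136)
W=lambda p,z: onz(f,p.mean(0),z)[:2]
h=W(hub,.151); l=W(line,.1495); t=W(tape,.1235)
for n,q in(('hub',h),('line',l),('tape',t)):
    print(n,q,[ (round(1e3*np.linalg.norm(q-c),1),round(np.degrees(np.arctan2(*(q-c)[::-1])),2)) for c in(h,D)])
print(len(hub),len(line),len(tape),line.min(0),line.max(0),tape.min(0),tape.max(0))
d=np.array([onz(f,p,.1495)[:2] for p in line]); vx=np.linalg.eigh(np.cov(d.T))[1][:,1]; print('line dir',np.degrees(np.arctan2(vx[1],vx[0]))%180-180)
d=np.array([onz(f,p,.1235)[:2] for p in tape]); vx=np.linalg.eigh(np.cov(d.T))[1][:,1]; print('tape dir',np.degrees(np.arctan2(vx[1],vx[0]))%180-180)
E
```

```text
hub [ 0.5908474  -0.02483312] [(np.float64(0.0), np.float64(0.0)), (np.float64(0.9), np.float64(23.41))]
line [ 0.61770372 -0.04340494] [(np.float64(32.7), np.float64(-34.66)), (np.float64(33.1), np.float64(-33.31))]
tape [ 0.65581713 -0.06972112] [(np.float64(79.0), np.float64(-34.64)), (np.float64(79.5), np.float64(-34.08))]
663 385 1047 [294.375 136.625] [301.375 145.625] [303.125 121.625] [313.125 132.375]
line dir -35.45278333797671
tape dir -37.27832201012444
```

By centroids the pointer line is at -34.66° and the tape at -34.64°, so they are lined up. Next, over the rocker.

>>> apply_moves(
  plan=[
    [[0,0,0,0.1,-0.007,0,1],[0,0,0,0.19,-0.013,0,1],[0,0,0,0.28,-0.02,0,1],[0,0,0,0.36,-0.026,0.03,1],[0,0,0,0.42,-0.03,0.07,1],[0,0,0,0.463,-0.033,0.11,1],[0,0,0,0.463,-0.033,0.143,1],[0,0,0,0.463,-0.033,0.143,1],[0,0,0,0.463,-0.033,0.143,1]],
  ],
)

```text
clock: 8.32
tcp_pos: [0.4644, -0.0562, 0.1796]
orientation: [-2.394, -2.034, 0.001]
contact_force: [-1.0, -0.1, -0.2]
grip_width: -0.0002
```

```bash
python3 - <<'E'
from h import *
st(); print(shift([.4632,-.068,.135]),shift([.4632,-.068,.1255]))
E
```

```text
clock 8.3167
tcp_pos [ 0.4644 -0.0562  0.1796]
orientation [-2.3939e+00 -2.0341e+00  1.2000e-03]
contact_force [-1.0498 -0.109  -0.1588]
grip_width -0.0002
joints [-0.5549  0.2229  0.6267  2.1204 -0.1733  0.8478  0.0131]
[-0.0294  0.002   0.1116] [-0.0294  0.002   0.1354]
```

>>> apply_moves(
  plan=[
    [[0,0,0,-0.0294,0.002,0.02,1],[0,0,0,-0.0294,0.002,0.05,1],[0,0,0,-0.0294,0.002,0.08,1],[0,0,0,-0.0294,0.002,0.1,1],[0,0,0,-0.0294,0.002,0.105,1],[0,0,0,-0.0294,0.002,0.105,1]],
  ],
)

```text
clock: 8.82
tcp_pos: [0.4636, -0.0684, 0.1379]
orientation: [2.395, 2.033, -0.0]
contact_force: [-0.2, -0.2, 0.0]
grip_width: 0.0004
```

```bash
python3 - <<'E'
from h import *
st(); print(shift([.4632,-.068,.1255]))
E
```

```text
clock 8.8167
tcp_pos [ 0.4636 -0.0684  0.1379]
orientation [ 2.3948e+00  2.0332e+00 -2.0000e-04]
contact_force [-0.1808 -0.186   0.0151]
grip_width 0.0004
joints [-0.4925  0.2995  0.6008  2.1555 -0.2464  0.752   0.106 ]
[ 0.0007 -0.0012  0.031 ]
```

>>> apply_moves(
  plan=[
    [[0,0,0,0,0,0.005,1],[0,0,0,0,0,0.01,1],[0,0,0,0,0,0.015,1],[0,0,0,0,0,0.019,1],[0,0,0,0,0,0.023,1],[0,0,0,0,0,0.026,1],[0,0,0,0,0,0.028,1],[0,0,0,0,0,0.028,1]],
  ],
)

```text
clock: 9.48
tcp_pos: [0.4638, -0.0679, 0.1264]
orientation: [2.394, 2.034, 0.0]
contact_force: [0.6, -1.2, 2.4]
grip_width: -0.0002
```

>>> apply_moves(
  plan=[
    [[0,0,0,0,0,0.001,1],[0,0,0,0,0,0.002,1],[0,0,0,0,0,0.002,1]],
  ],
)

```text
clock: 9.73
tcp_pos: [0.4638, -0.0679, 0.1258]
orientation: [2.394, 2.034, 0.0]
contact_force: [-0.8, -1.3, 3.5]
grip_width: 0.0002
```

>>> apply_moves(
  plan=[
    [[0,0,0,0,0,0.001,1],[0,0,0,0,0,0.002,1],[0,0,0,0,0,0.002,1]],
  ],
)

```text
clock: 9.98
tcp_pos: [0.4639, -0.0679, 0.1257]
orientation: [-2.394, -2.034, -0.001]
contact_force: [-2.4, -1.5, 13.7]
grip_width: -0.0002
```

The force has risen to 13.7 N at z 0.1257, which is the end stop (level at 6 mm). I'll hold briefly, retreat and check.

>>> apply_moves(
  plan=[
    [[0,0,0,0,0,0,1],[0,0,0,0,0,0,1],[0,0,0,0,0,-0.02,1],[0,0,0,0,0,-0.08,1],[0,0,0,0,0,-0.16,1],[0,0,0,0,0,-0.25,1],[0,0,0,-0.1,0,-0.28,1],[0,0,0,-0.2,0,-0.28,1],[0,0,0,-0.3,0,-0.28,1],[0,0,0,-0.4,0,-0.28,1],[0,0,0,-0.45,0,-0.28,1],[0,0,0,-0.45,0,-0.28,1]],
  ],
)

```text
clock: 10.98
tcp_pos: [0.4326, -0.25, 0.2372]
orientation: [2.4, 2.025, -0.002]
contact_force: [-0.1, -0.4, 0.0]
grip_width: -0.0001
```

```bash
python3 - <<'E'
from h import *
st()
a=snap('top')['pixels'][105:230,235:340]; b=snap('side')['pixels'][170:250,200:325]
A=cv2.resize(a,None,fx=4,fy=4,interpolation=cv2.INTER_CUBIC); B=cv2.resize(b,None,fx=3,fy=3,interpolation=cv2.INTER_CUBIC)
C=np.zeros((500,795,3),np.uint8); C[:500,:420]=A; C[:240,420:]=B
old=cv2.imread('pics/sidec.png'); C[250:490,420:]=cv2.resize(old,(375,240))
cv2.imwrite('pics/final.png',C)
E
```

```text
clock 10.9833
tcp_pos [ 0.4326 -0.25    0.2372]
orientation [ 2.4004e+00  2.0250e+00 -1.8000e-03]
contact_force [-0.0991 -0.3682  0.0485]
grip_width -0.0001
joints [-0.2695  0.2159  0.7808  1.9982 -0.1789  0.9956  0.4283]
```

View pics/final.png

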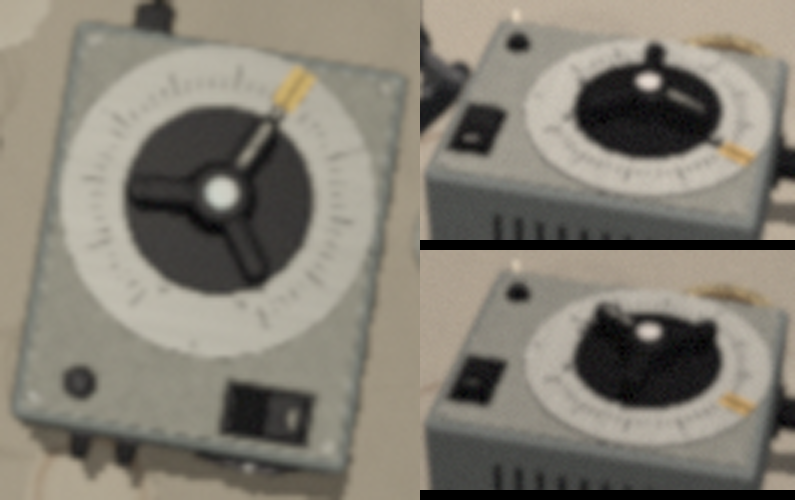

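The final views show the pointer line running into the tape's middle at (280,108). The rocker's right half (290,415) is now level and lighter and its left half is dark; in the side views it looks different from before as well. The arm is clear, so I'll hand in.

```bash
python3 -c "
from bench import r
print(r.hand_in())"
```

```text
the job is handed in; nothing more can be done
None
```

The dial is set to the pen line and the rocker switch is on. The job was handed in at about 11 s on the robot's clock, of the 58 s allowed.

- **Dial:** I turned it about 172° clockwise with the shut fingertip against a plain lobe; the force readings between moves showed about 4 N. With the finger withdrawn, before the switch was pressed, image centroids put the pointer line at -34.66° and the tape at -34.64° about the hub. That agrees well within the roughly 3.5° allowed.
- **Rocker:** I pressed it down to its stop at z = 0.1257 m, with the force rising to 13.7 N. After retreating, the pictures showed the on half lying level and the pointer still running into the middle of the tape.
- **Not fully agreed:** The direction fits were looser, at -35.5° for the pointer line and -37.3° for the short tape patch. Using my earlier estimate of the dial centre, the two centroid angles differ by 0.8°. I trusted the centroids measured about the hub.
- **Bystanders:** The arm never came near the tape roll, pen, beaker or bottle, but I did not measure their positions again at the end.

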